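Close-pack the hexagonal blanks for the lathe

TASK

One large hexagonal aluminium blank is already standing in the shallow grey tray. Find the two loose blanks on the bench of the same shape and size and stand them upright in the tray with it, so that the three are packed tight like a honeycomb: every blank with a whole flat face touching each of the other two.

Things in the scene. Friction and masses are not known exactly. Their poses are not given: they have to be found in the camera images.
- tray_in (a point): Centre of the inner floor of a shallow square grey sheet-metal tray fixed on the bench. Inside 200 x 200 mm, walls 3 mm thick, rim 13 mm above this floor, floor 3 mm above the bench; x and y run along its sides, z up. The blank already in it stands 25 to 55 mm off centre towards the tray's -x side, with the free room towards +x.
- blank_a_mid (a point): The blank already in the tray, not fastened: solid six-sided aluminium blank standing on end: 55 mm across flats, 63.5 across corners, 45 tall, about 0.32 kg. The point is its centre, half-way up; z is up, x is square to one side flat (flats face every 60 degrees from x). One corner points within 15 degrees of the tray's +x; the flats beside it face the free room.
- blank_b_mid (a point): One of two matching loose blanks on the bench, identical to the one in the tray (shape, size, axes; point at its centre, half-way up). Not wanted, at least 90 mm from it between centres: a round aluminium blank 55 mm across, a six-sided one only 36 mm across flats (both 45 tall), a brass bush 60 across and 32 tall, a black lobed clamp knob.
- blank_c_mid (a point): Second of the two matching loose blanks on the bench: identical (55 mm across flats, 45 mm tall, point at its centre, half-way up); the two are interchangeable.
Not all that is in view belongs to the job. Leave any orange or red look-alike of the part that bears blank_c_mid alone.

How it is judged (in metres and radians):
At the end, for the whole second after the job is handed in: The three large hexagonal blanks stand upright on the tray floor (within about 8 degrees), at rest, each pair with flats facing: centres less than 63 mm apart (gap under 8 mm), flats parallel within 11 degrees and not slid sideways along one another by more than about 14 mm (horizontal distance between each of blank_b_mid, blank_c_mid and blank_a_mid below 0.063 m and (angle between the x axis of blank_b_mid and the x axis of blank_a_mid, either way round below 0.2 rad or angle between the x axis of blank_b_mid and the x axis of blank_a_mid, either way round between 0.847 and 1.247 rad) and (y of blank_b_mid in the frame of blank_a_mid between -0.015 and 0.015 m or y of blank_b_mid in the frame of blank_a_mid between 0.039 and 0.056 m or y of blank_b_mid in the frame of blank_a_mid between -0.056 and -0.039 m) and (angle between the x axis of blank_c_mid and the x axis of blank_a_mid, either way round below 0.2 rad or angle between the x axis of blank_c_mid and the x axis of blank_a_mid, either way round between 0.847 and 1.247 rad) and (y of blank_c_mid in the frame of blank_a_mid between -0.015 and 0.015 m or y of blank_c_mid in the frame of blank_a_mid between 0.039 and 0.056 m or y of blank_c_mid in the frame of blank_a_mid between -0.056 and -0.039 m) and horizontal distance between blank_c_mid and blank_b_mid below 0.063 m and (angle between the x axis of blank_c_mid and the x axis of blank_b_mid, either way round below 0.2 rad or angle between the x axis of blank_c_mid and the x axis of blank_b_mid, either way round between 0.847 and 1.247 rad) and (y of blank_c_mid in the frame of blank_b_mid between -0.015 and 0.015 m or y of blank_c_mid in the frame of blank_b_mid between 0.039 and 0.056 m or y of blank_c_mid in the frame of blank_b_mid between -0.056 and -0.039 m) and x of blank_a_mid in the frame of tray_in between -0.09 and 0.09 m and y of blank_a_mid in the frame of tray_in between -0.09 and 0.09 m and z of blank_a_mid in the frame of tray_in between 0.017 and 0.028 m and angle between each of blank_a_mid, blank_b_mid, blank_c_mid's own z axis and vertical below 0.15 rad and linear speed of each of blank_a, blank_b, blank_c below 0.02 m/s and x of blank_b_mid in the frame of tray_in between -0.09 and 0.09 m and y of blank_b_mid in the frame of tray_in between -0.09 and 0.09 m and z of blank_b_mid in the frame of tray_in between 0.017 and 0.028 m and x of blank_c_mid in the frame of tray_in between -0.09 and 0.09 m and y of blank_c_mid in the frame of tray_in between -0.09 and 0.09 m and z of blank_c_mid in the frame of tray_in between 0.017 and 0.028 m); the robot touches nothing.
It also fails if it takes over 58 s, if anything falls off the work surface, if the arm or the gripper's body presses on something with over 40 N, if the wrist force passes 120 N, or if a joint passes its speed limit or range.

ROBOT

A 6-joint arm with a two-finger parallel gripper is mounted at the origin on the work surface. World frame = base frame: x ahead of the robot, y to its left, z up, the work surface at z = 0. Lengths are in mm, angles in degrees, forces in N, time in s.
With the tool pointing down it reaches from about 275 to 750 mm from the base axis. Payload 10.2 kg.
Tool frame: the origin (TCP) lies midway between the tips of the shut fingers; the grasp point (between the pads) lies 19 mm behind it (ctrl.tcp_to_grasp is the distance from the TCP to the grasp point, in mm); z points along the fingers, x is the direction in which the jaws open and shut, and the axes are right-handed (so a half turn about z gives the same grasp; the last joint's range is limited). The gripper opens to 88 mm and grips with 3 to 60 N. Pads are 18 mm wide; open, the fingers measure 123 mm over their backs; the gripper's body (75 mm by 187 mm) begins 45 mm behind the grasp point.
Start: joints at [-86.081, 17.928, 85.812, -0, 76.261, -12.8], TCP at [151.017, -502.817, 238.72] pointing down, gripper open.
Joint ranges: [-168.41, 168.41], [-55.51, 124.54], [10.69, 146.95], [-70.63, 250.63], [1, 178], [-165.06, 165.06]. Speed limits (degrees/s): [136.94, 136.94, 172.46, 180, 180, 180].

INTERFACE

Orientations are given as [roll, pitch, yaw] about the fixed x, y, z axes, in that order (R = Rz(yaw) Ry(pitch) Rx(roll)).
In Python, from bench import ctrl gives the robot as it stands.
- The arm moves only by the tool move_arm, never from a script. Its argument "deltas" is a list of rows, each a list of 3 entries, a list of its own where there are three numbers: the shift along the tool's x, y, z in cm, then the turn about the tool's z in degrees, then the closure, from 0 (fully open) to 1 (shut). In form: [[[tx, ty, tz], turn, claw], ...]. A call has 1 to 5 rows; each row shifts and turns the commanded pose from where the row before left it, along the tool's axes as they then stand; what a row does not reach is not made up. A row lasts 1/8 s, in which the tool goes at most 62.5 mm and 10.7 degrees, less where a joint would pass 70% of its speed; a pose out of reach is approached as far as the arm can. A call is refused whole if a number of a shift passes 6.25 or a number of a turn 10.7, either way. A call with a gripper value outside its range is refused whole. The fingers move at their own pace and stop on an object; "force" is the grip in N (left out, the last holds). Time passes only in rows, so rows that do not move let the fingers close. It gives the time, the measured TCP pose, the force and the opening at its end, in the units of the state.
- ctrl.get_obs(): the state, without advancing time (a new reading comes with each control period).
- ctrl.snapshot(name): name is "side" or "top"; returns a dict with "color" (384x512x3 uint8, red, green, blue), "range_z" (384x512 float32, mm along the optical axis (not along the pixel's ray), 0 where there is no reading), "mtx" (3x3 intrinsics, pixels), "k1" (the pictures are not rectified: a ray, as slopes to the right and down, at radius r is drawn at 1 + k1 r^2 times it, then the intrinsics apply), "xyz" and "rotation" of the camera in the world. Camera axes: x right, y down, z forward; pixel columns grow to the right and rows downward; lengths in mm; the calibration is good to about 2 mm. A picture is of the moment at which its call begins.
- ctrl.hand_in(): hands the job in, once; it reports no verdict.
The state is a dict: "time": time; "q": joint angles; "dq": joint speeds; "tau": joint torques, N m; "tool_pos": TCP position; "orientation": TCP orientation; "ft_force": force on the tool from outside, world axes, zero at the start; "ft_torque": the same for the moment, N m; "width": finger opening in mm.
Only numpy, scipy, OpenCV 4.12 (cv2) and the standard library are available. Lean on these libraries where they do the work, as an engineer would, in place of code of your own. Each camera call takes 0.05 s, during which the arm holds its last target.

## Working session

There is one attempt and no reset: what is moved stays moved. The work goes in short steps, Python scripts to look and compute and a tool call to move; the robot and the scene stay as the last step left them, time stands still between calls to the robot, and variables do not carry over. Pictures are saved under pics/ and viewed, and the job is handed in when it is done.

Besides the shell and the picture viewer there is one more tool, called by a JSON object that holds its "fn" and its "kwargs", one argument or row to a line. move_arm: Moves the arm, as the interface text tells. Its arguments: {"type":"object","properties":{"deltas":{"type":"array","items":{"type":"array"}},"force":{"type":"number"}},"required":["deltas"]}

```bash
ls; mkdir -p pics; python3 - <<'E'
from bench import ctrl
import cv2,pickle
print(ctrl.get_obs())
for n in("top","side"):
    s=ctrl.snapshot(n); pickle.dump(s,open(n+"0.pkl","wb"))
    cv2.imwrite(f"pics/{n}0.png",s["color"][...,::-1]); print(n,s["mtx"],s["k1"],s["xyz"],s["rotation"])
E
```

```text
pics
{'time': 0.0, 'q': array([-8.60815697e+01,  1.79583828e+01,  8.58524388e+01, -1.79472628e-04,
        7.62609266e+01, -1.27983297e+01]), 'dq': array([-0.05005146,  0.03281283, -0.058624  ,  0.05686565,  0.13226414,
        0.00585888]), 'tau': array([-3.53323985e-04, -4.02213049e+01, -2.52270591e+01,  6.94187195e-02,
        3.53760913e-02, -9.50310550e-05]), 'tool_pos': array([ 150.99583374, -502.56827903,  238.180867  ]), 'orientation': array([-1.79984276e+02,  7.00042336e-02, -7.32831877e+01]), 'ft_force': array([-0.39363845,  0.57746598, -0.57850455]), 'ft_torque': array([-0.01100514, -0.01583155,  0.0239225 ]), 'width': 88.25500049842893}
top [[398.98471368   0.         257.5392353 ]
 [  0.         398.98471368 181.30675373]
 [  0.           0.           1.        ]] -0.12340651735919825 [384.85175179 -95.31020035 914.16282617] [-172.8339741    -2.05693071  -88.52429433]
side [[429.57696415   0.         255.53440584]
 [  0.         429.57696415 198.72116896]
 [  0.           0.           1.        ]] 0.0323855301145636 [276.77754745 460.83725485 803.31155947] [-140.34868721    0.65702283 -161.56078419]
```

View pics/top0.png

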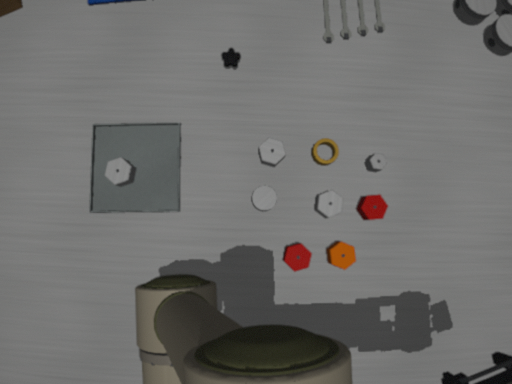

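View pics/side0.png

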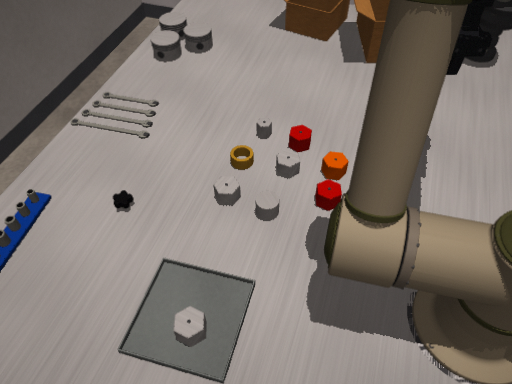

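The top view shows the large grey hexes at about (271,152) and (329,204), and the tray hex at (118,171). A round blank sits at (264,198) and a small hex at (376,161), with red and orange look-alikes below.

```bash
cat > h.py <<'E'
import numpy as np,cv2,pickle
from scipy.spatial.transform import Rotation as Ro
def cam(s): return np.array(s["xyz"]),Ro.from_euler('xyz',s["rotation"],degrees=True).as_matrix()
def plane(s,uv,z):
    uv=np.asarray(uv,float).reshape(-1,1,2)
    n=cv2.undistortPoints(uv,s["mtx"],np.array([s["k1"],0,0,0.])).reshape(-1,2)
    t,R=cam(s); d=np.c_[n,np.ones(len(n))]@R.T
    return t[:2]+d[:,:2]*((z-t[2])/d[:,2])[:,None]
def proj(s,p):
    t,R=cam(s); return cv2.projectPoints(np.asarray(p,float).reshape(-1,1,3),cv2.Rodrigues(R.T)[0],-R.T@t,s["mtx"],np.array([s["k1"],0,0,0.]))[0].reshape(-1,2)
def crop(s,uv,h,f,name):
    u,v=map(int,uv); c=s["color"][max(0,v-h):v+h,max(0,u-h):u+h,::-1]
    cv2.imwrite(name,cv2.resize(c,None,fx=f,fy=f,interpolation=cv2.INTER_NEAREST))
def hexpose(s,uv,z,thr,h=24,area=2620):
    g=cv2.cvtColor(s["color"],cv2.COLOR_RGB2GRAY)
    u,v=map(int,uv); u0,v0=max(0,u-h),max(0,v-h)
    f=8
    G=cv2.resize(g[v0:v+h,u0:u+h],None,fx=f,fy=f,interpolation=cv2.INTER_CUBIC)
    m=(G>thr).astype(np.uint8)
    cs,_=cv2.findContours(m,cv2.RETR_EXTERNAL,cv2.CHAIN_APPROX_NONE)
    pc=((u-u0+.5)*f,(v-v0+.5)*f)
    cs=[c for c in cs if cv2.pointPolygonTest(c,pc,True)>-40 and cv2.contourArea(c)>1000]
    c=cv2.convexHull(max(cs,key=cv2.contourArea)).reshape(-1,2)
    uvs=(c+.5)/f-.5+[u0,v0]
    P=plane(s,uvs,z)
    M=cv2.moments(P.astype(np.float32).reshape(-1,1,2)); A=M['m00']
    cen=np.array([M['m10'],M['m01']])/A
    # dense resample, 6th harmonic of radius -> corner direction
    Q=np.concatenate([np.linspace(a,b,40,endpoint=False) for a,b in zip(P,np.roll(P,-1,0))])-cen
    th=np.arctan2(Q[:,1],Q[:,0]); r=np.hypot(*Q.T)
    t=np.linspace(-np.pi,np.pi,720,endpoint=False); o=np.argsort(th); rr=np.interp(t,th[o],r[o],period=2*np.pi)
    H=(rr*np.exp(-6j*t)).mean(); corner=np.degrees(-np.angle(H)/6)
    return cen,corner,A**.5 if A>0 else (-A)**.5,abs(H),rr.min(),rr.max()
E
python3 - <<'E'
from h import *
t=pickle.load(open("top0.pkl","rb"));s=pickle.load(open("side0.pkl","rb"))
print(t["color"][150,255:290].mean(1).astype(int),t["color"][171,100:140].mean(1).astype(int))
crop(t,(118,171),30,5,"pics/c1.png");crop(t,(300,178),50,6,"pics/c2.png")
crop(s,(189,325),30,6,"pics/c3.png");crop(s,(260,175),50,6,"pics/c4.png")
for n,uv,uv2,z in(("A",(118,171),(189,322),48),("B",(271,152),(227,184),45),("C",(329,204),(288,158),45),("round",(264,198),(267,202),45),("small",(376,161),(264,126),45)):
  for thr in(165,180,195):
   for S,p in((t,uv),(s,uv2)):
    try: c,k,a,H,mn,mx=hexpose(S,p,z,thr); print(n,thr,"top" if S is t else "side",c.round(1),round(k,1),round(a,1),round(H,2),mn.round(1),mx.round(1))
    except Exception as e: print(n,thr,e)
# depth check
for p in((118,171),(271,152)): 
    d=t["range_z"][p[1]+3,p[0]+3]; print(d)
E
```

```text
[123 125 115  77  85 123 135 136 137 136 136 136 137 138 136 121  80  60
  87 129 141 141 140 140 139 139 138 137 133 125 123 121 122 123 122] [ 92  92  93  92  96 110 128 134 134 134 133 133 135 134 132 127 101  77
  91 122 133 133 133 131 133 133 135 135 130 115  85  56  49  51  51  67
  82  92  94  94]
A 165 max() iterable argument is empty
A 165 side [492.2 185.8] -16.3 13.1 0.25 3.6 14.1
A 180 max() iterable argument is empty
A 180 max() iterable argument is empty
A 195 max() iterable argument is empty
A 195 max() iterable argument is empty
B 165 max() iterable argument is empty
B 165 side [ 549.1 -145.6] -0.9 20.4 0.19 7.4 18.3
B 180 max() iterable argument is empty
B 180 max() iterable argument is empty
B 195 max() iterable argument is empty
B 195 max() iterable argument is empty
C 165 max() iterable argument is empty
C 165 side [ 434.1 -286.4] 28.9 14.5 0.22 4.8 13.3
C 180 max() iterable argument is empty
C 180 max() iterable argument is empty
C 195 max() iterable argument is empty
C 195 max() iterable argument is empty
round 165 max() iterable argument is empty
round 165 max() iterable argument is empty
round 180 max() iterable argument is empty
round 180 max() iterable argument is empty
round 195 max() iterable argument is empty
round 195 max() iterable argument is empty
small 165 max() iterable argument is empty
small 165 max() iterable argument is empty
small 180 max() iterable argument is empty
small 180 max() iterable argument is empty
small 195 max() iterable argument is empty
small 195 max() iterable argument is empty
865.8302
885.2979
```

```bash
python3 -c "
import cv2,numpy as np
f=lambda n:cv2.resize(cv2.imread('pics/'+n+'.png'),(390,290) if 0 else (295,295))
cv2.imwrite('pics/c5.png',np.vstack([np.hstack([f('c1'),f('c2')]),np.hstack([f('c3'),f('c4')])]))"
```

```text
(no output)
```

View pics/c5.png

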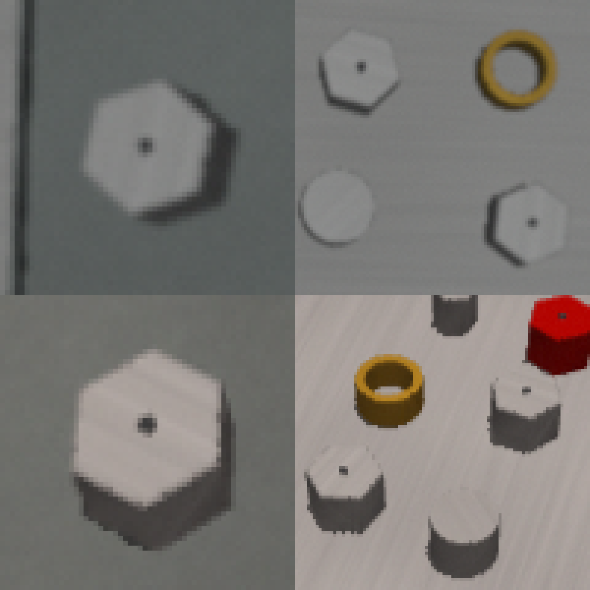

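The crops show the hexes with small dark centre holes. Top-face and bench brightness are close in the top view, so I'll use height masks from the depth.

```bash
cat >> h.py <<'E'
def hmap(s):
    H,W=s["range_z"].shape; u,v=np.meshgrid(np.arange(W),np.arange(H))
    n=cv2.undistortPoints(np.stack([u,v],-1).reshape(-1,1,2).astype(float),s["mtx"],np.array([s["k1"],0,0,0.])).reshape(-1,2)
    t,R=cam(s); d=np.c_[n,np.ones(len(n))]@R.T
    return (t[2]+d[:,2]*s["range_z"].ravel()).reshape(H,W)
def fit(P):
    P=np.asarray(P,np.float32); M=cv2.moments(P.reshape(-1,1,2)); A=M['m00']
    cen=np.array([M['m10'],M['m01']])/A
    Q=np.concatenate([np.linspace(a,b,40,endpoint=False) for a,b in zip(P,np.roll(P,-1,0))])-cen
    th=np.arctan2(Q[:,1],Q[:,0]); r=np.hypot(*Q.T)
    t=np.linspace(-np.pi,np.pi,720,endpoint=False); o=np.argsort(th); rr=np.interp(t,th[o],r[o],period=2*np.pi)
    H=(rr*np.exp(-6j*t)).mean(); return cen,np.degrees(-np.angle(H)/6)*-1 if False else np.degrees(-np.angle(H)/6),abs(A)**.5,abs(H)
def hexd(s,uv,z,h=22,zt=None):
    hm=hmap(s); u,v=map(int,uv); u0,v0=max(0,u-h),max(0,v-h)
    m=((hm>(zt or z-6))&(hm<z+12)).astype(np.float32)[v0:v+h,u0:u+h]; f=8
    M=(cv2.resize(m,None,fx=f,fy=f,interpolation=cv2.INTER_LINEAR)>.5).astype(np.uint8)
    cs,_=cv2.findContours(M,cv2.RETR_EXTERNAL,cv2.CHAIN_APPROX_NONE)
    pc=((u-u0+.5)*f,(v-v0+.5)*f); c=max(cs,key=lambda c:cv2.pointPolygonTest(c,pc,True))
    c=cv2.convexHull(c).reshape(-1,2)
    return fit(plane(s,(c+.5)/f-.5+[u0,v0],z))
def hole(s,uv,z,h=5):
    g=cv2.cvtColor(s["color"],cv2.COLOR_RGB2GRAY).astype(float); u,v=map(int,uv)
    w=g[v-h:v+h+1,u-h:u+h+1]; w=np.clip(np.median(w)-8-w,0,None); y,x=np.mgrid[-h:h+1,-h:h+1]
    p=np.array([u+(w*x).sum()/w.sum(),v+(w*y).sum()/w.sum()]); return p,plane(s,p,z)[0]
E
python3 - <<'E'
from h import *
t=pickle.load(open("top0.pkl","rb"));s=pickle.load(open("side0.pkl","rb"))
for S in(t,s):
  hm=hmap(S); print([hm[v,u].round(1) for u,v in(((118,175),(271,156),(230,100),(140,140)) if S is t else ((189,318),(227,180),(200,230),(190,280)))])
for n,uv,uv2,z in(("A",(118,171),(189,322),48),("B",(271,152),(227,185),45),("C",(329,204),(288,157),45),("round",(264,198),(267,202),45),("small",(376,161),(264,123),45)):
   for S,p in((t,uv),(s,uv2)):
    c,k,a,H=hexd(S,p,z); print(n,"top" if S is t else "side",c.round(1),round(k,1),round(a,1),round(H,2), *hole(S,p,z))
# tray
hm=hmap(t)
g=cv2.cvtColor(t["color"],cv2.COLOR_RGB2GRAY)
sub=g[110:225,80:195]; m=(sub<108).astype(np.uint8)
cs,_=cv2.findContours(m,cv2.RETR_EXTERNAL,cv2.CHAIN_APPROX_NONE); c=max(cs,key=cv2.contourArea).reshape(-1,2)+[80,110]
P=plane(t,c,10).astype(np.float32); print(cv2.minAreaRect(P))
E
```

```text
[np.float64(45.3), np.float64(45.0), np.float64(-0.1), np.float64(4.7)]
[np.float64(47.0), np.float64(43.4), np.float64(0.6), np.float64(2.4)]
A top [509.1 184.9] -8.4 53.3 0.67 [117.08069164 170.21613833] [509.84045129 186.6717737 ]
A side [506.6 187.3] -8.9 52.3 0.69 [188.455683   320.94994786] [508.1698549  185.81924433]
B top [ 564.7 -153.6] 15.7 52.8 0.67 [271.9197397  150.17787419] [ 565.68012251 -153.88851237]
B side [ 562.9 -151.1] 15.4 54.4 0.67 [226.02348993 184.08557047] [ 564.35028002 -153.82850095]
C top [ 450.4 -285.2] -5.5 53.2 0.69 [330.00864553 203.07204611] [ 451.42723095 -284.8643207 ]
C side [ 448.9 -281.9] -7.9 54.6 0.47 [287.94266055 156.93348624] [ 449.7758795  -285.63414699]
round top [ 459.  -138.8] 25.8 48.9 0.05 [nan nan] [nan nan]
round side [ 457.6 -136.9] -6.3 50.4 0.1 [nan nan] [nan nan]
small top [ 549.8 -394.3] 25.3 35.1 0.37 [374.32756133 161.46464646] [ 548.1468192 -386.556464 ]
small side [ 546.7 -391.3] 26.7 36.6 0.3 [263.93286867 126.37931034] [ 541.63761731 -376.71295062]
((524.6283569335938, 157.53244018554688), (211.23550415039062, 211.9625701904297), 2.4673852920532227)h.py:57: RuntimeWarning: invalid value encountered in scalar divide
  p=np.array([u+(w*x).sum()/w.sum(),v+(w*y).sum()/w.sum()]); return p,plane(s,p,z)[0]
```

```bash
cat >> h.py <<'E'
def go(x,y,z,yaw):
    """total tool-axis shift (cm) in the present tool frame, then turn"""
    from bench import ctrl
    o=ctrl.get_obs(); R=Ro.from_euler('xyz',o["orientation"],degrees=True).as_matrix()
    d=R.T@(np.array([x,y,z])-o["tool_pos"])/10
    print("t",round(o["time"],2),"pos",o["tool_pos"].round(1),"rpy",o["orientation"].round(2),"w",round(o["width"],1),"F",o["ft_force"].round(1))
    print("shift cm",d.round(2),"turn",round(-((yaw-o["orientation"][2]+180)%360-180),2))
E
python3 - <<'E'
from h import *
t=pickle.load(open("top0.pkl","rb"));s=pickle.load(open("side0.pkl","rb"))
# tray rim edges via height map
hm=hmap(t); m=((hm>9)&(hm<25)).astype(np.uint8); m[:115]=0;m[220:]=0;m[:,:80]=0;m[:,190:]=0
v,u=np.nonzero(m); P=plane(t,np.c_[u,v],16).astype(np.float32); print(len(P),cv2.minAreaRect(P))
for S,n,pts in((t,"top",[(297,256),(342,255),(373,207),(325,141)]),):
  print(plane(S,pts,45).round())
for n,pt,ps,z in(("A",(117,170),(188,321),48),("B",(272,150),(226,184),45),("C",(330,203),(288,157),45)):
  print(n,hole(t,pt,z,3),hole(s,ps,z,3))
go(565,-154,110,-14.4)
E
```

```text
676 ((524.7477416992188, 157.16552734375), (206.72518920898438, 207.90577697753906), 2.5704028606414795)
[[ 335. -213.]
 [ 338. -312.]
 [ 445. -382.]
 [ 591. -273.]]
A (array([117.07570978, 170.19242902]), array([509.89290209, 186.68680272])) (array([188.46570796, 320.95243363]), array([508.15025074, 185.81792925]))
B (array([271.92505855, 150.18735363]), array([ 565.65903836, -153.90080266])) (array([226.02222222, 184.08034188]), array([ 564.35903864, -153.84301453]))
C (array([330.00303951, 203.06079027]), array([ 451.45178901, -284.85163071])) (array([287.94145199, 156.93208431]), array([ 449.78007554, -285.63797779]))
t 0.1 pos [ 151.  -502.6  238.2] rpy [-1.7999e+02  6.0000e-02 -7.3280e+01] w 88.0 F [-0.7 -0.7 -0.7]
shift cm [-21.46 -49.67  12.86] turn -58.88
```

{"fn": "move_arm", "kwargs": {
  "deltas": [
    [[-2.15,-4.97,0.5],-5.9,0],
    [[0,0,0],0,0]
  ]
}}

```text
time: 0.35
tool_pos: [194.0, -466.2, 233.4]
orientation: [-180.0, 0.1, -67.2]
ft_force: [-0.3, 0.2, 0.2]
width: 87.9
```

```bash
python3 -c "
from h import *
go(565,-154,110,-14.4)"
```

```text
t 0.35 pos [ 194.  -466.2  233.4] rpy [-1.7996e+02  7.0000e-02 -6.7170e+01] w 87.9 F [-0.3  0.2  0.2]
shift cm [-14.37 -46.29  12.38] turn -52.77
```

{"fn": "move_arm", "kwargs": {
  "deltas": [
    [[-1.6,-5.14,1.38],0,0],
    [[-1.6,-5.14,1.38],0,0],
    [[-1.6,-5.14,1.38],0,0],
    [[-1.6,-5.14,1.38],0,0],
    [[-1.6,-5.14,1.38],0,0]
  ]
}}

```text
time: 0.98
tool_pos: [399.9, -294.7, 164.3]
orientation: [180.0, -0.0, -67.5]
ft_force: [1.0, -0.8, -0.1]
width: 88.0
```

{"fn": "move_arm", "kwargs": {
  "deltas": [
    [[-1.6,-5.14,1.38],0,0],
    [[-1.6,-5.14,1.38],0,0],
    [[-1.6,-5.14,1.38],0,0],
    [[-1.6,-5.14,1.38],0,0],
    [[0,0,0],-10.5,0]
  ]
}}

```text
time: 1.6
tool_pos: [565.4, -155.2, 107.8]
orientation: [180.0, 0.1, -56.5]
ft_force: [0.4, -0.1, -0.4]
width: 88.1
```

{"fn": "move_arm", "kwargs": {
  "deltas": [
    [[0,0,0],-10.5,0],
    [[0,0,0],-10.5,0],
    [[0,0,0],-10.5,0],
    [[0,0,0],-10.5,0],
    [[0,0,0],0,0]
  ]
}}

```text
time: 2.22
tool_pos: [564.0, -157.7, 109.3]
orientation: [180.0, 0.0, -15.0]
ft_force: [0.2, 0.6, -0.3]
width: 88.0
```

```bash
python3 -c "
from h import *
go(565,-154,6,-14.4)"
```

```text
t 2.23 pos [ 564.  -157.7  109.3] rpy [ 1.7999e+02  2.0000e-02 -1.5030e+01] w 88.0 F [ 0.2  0.6 -0.3]
shift cm [ 0.   -0.39 10.33] turn -0.63
```

{"fn": "move_arm", "kwargs": {
  "deltas": [
    [[0,-0.35,4],-0.6,0],
    [[0,0,3],0,0],
    [[0,0,2],0,0],
    [[0,0,1],0,0],
    [[0,0,0],0,0]
  ]
}}

```text
time: 2.85
tool_pos: [564.9, -153.9, 9.3]
orientation: [-180.0, 0.0, -14.4]
ft_force: [0.6, -1.0, -0.0]
width: 88.1
```

```bash
python3 -c "
from h import *
go(565,-154,6,-14.4)"
```

```text
t 2.85 pos [ 564.9 -153.9    9.3] rpy [-1.7999e+02  3.0000e-02 -1.4400e+01] w 88.1 F [ 0.6 -1.  -0. ]
shift cm [0.01 0.01 0.33] turn 0.0
```

{"fn": "move_arm", "kwargs": {
  "deltas": [
    [[0,0,0.3],0,0],
    [[0,0,0],0,1],
    [[0,0,0],0,1],
    [[0,0,0],0,1],
    [[0,0,0],0,1]
  ],
  "force": 30
}}

```text
time: 3.48
tool_pos: [565.1, -153.8, 6.7]
orientation: [180.0, -0.0, -14.3]
ft_force: [-0.2, 0.6, 0.9]
width: 54.9
```

{"fn": "move_arm", "kwargs": {
  "deltas": [
    [[0,0,0],0,1],
    [[0,0,0],0,1],
    [[0,0,0],0,1]
  ]
}}

```text
time: 3.85
tool_pos: [565.1, -153.7, 6.7]
orientation: [180.0, -0.0, -14.3]
ft_force: [0.2, -0.7, 2.3]
width: 55.0
```

{"fn": "move_arm", "kwargs": {
  "deltas": [
    [[0,0,-2],0,1],
    [[0,0,-3],0,1],
    [[0,0,-2.5],0,1],
    [[0,0,0],8,1],
    [[0,0,0],8,1]
  ]
}}

```text
time: 4.47
tool_pos: [564.5, -153.5, 81.1]
orientation: [180.0, 0.1, -30.5]
ft_force: [-0.8, 1.0, -3.2]
width: 55.3
```

{"fn": "move_arm", "kwargs": {
  "deltas": [
    [[0,0,0],8.1,1],
    [[0,0,0],0,1]
  ]
}}

```text
time: 4.72
tool_pos: [564.5, -153.5, 80.9]
orientation: [180.0, 0.1, -38.3]
ft_force: [0.1, 0.5, -2.7]
width: 54.9
```

```bash
python3 -c "
from h import *
go(500,126,82,-38.5)"
```

```text
t 4.72 pos [ 564.5 -153.5   80.9] rpy [ 1.7998e+02  8.0000e-02 -3.8310e+01] w 54.9 F [ 0.1  0.5 -2.7]
shift cm [-22.39 -17.93  -0.09] turn 0.19
```

{"fn": "move_arm", "kwargs": {
  "deltas": [
    [[-3,-2.4,0],0.2,1],
    [[-4.6,-3.7,0],0,1],
    [[-4.6,-3.7,0],0,1],
    [[-4.6,-3.7,0],0,1],
    [[-3.6,-2.8,0],0,1]
  ]
}}

```text
time: 5.35
tool_pos: [506.0, 103.0, 81.3]
orientation: [180.0, 0.0, -38.3]
ft_force: [1.0, -0.1, -3.4]
width: 54.9
```

{"fn": "move_arm", "kwargs": {
  "deltas": [
    [[-2,-1.6,0],0,1],
    [[0,0,0],0,1],
    [[0,0,0],0,1]
  ]
}}

```text
time: 5.72
tool_pos: [501.5, 125.2, 81.4]
orientation: [180.0, -0.0, -38.5]
ft_force: [-0.2, 0.5, -3.5]
width: 54.6
```

```bash
python3 -c "
from h import *
from bench import ctrl
go(500,126,13,-38.5)
for n in('top','side'):
    s=ctrl.snapshot(n); cv2.imwrite(f'pics/{n}1.png',s['color'][...,::-1])
crop(s,(190,290),60,6,'pics/s1.png')
"
```

```text
t 5.72 pos [501.5 125.2  81.4] rpy [179.99  -0.   -38.52] w 54.6 F [-0.2  0.5 -3.5]
shift cm [-0.17  0.04  6.84] turn -0.02
```

View pics/side1.png

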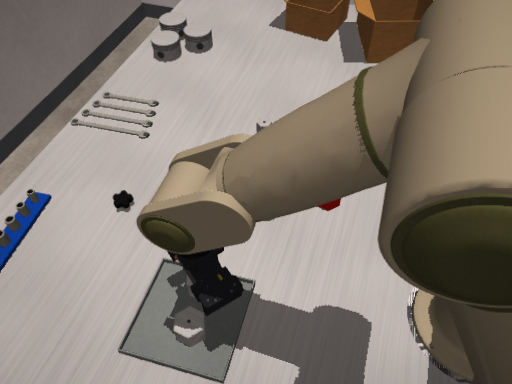

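The side view shows the gripper over the tray at about (215,285), with blank A partly visible at (188,325). I'm going down clear of A, then sliding in.

{"fn": "move_arm", "kwargs": {
  "deltas": [
    [[-0.15,0.05,2.5],0,1],
    [[0,0,2.5],0,1],
    [[0,0,1.2],0,1],
    [[0,0,0.6],0,1],
    [[0,0,0],0,1]
  ]
}}

```text
time: 6.45
tool_pos: [500.1, 126.3, 13.8]
orientation: [-180.0, -0.0, -38.6]
ft_force: [0.6, 0.9, -3.2]
width: 55.0
```

```bash
python3 -c "
from h import *
go(509+56*np.cos(np.radians(-98.5)),186.3+56*np.sin(np.radians(-98.5)),10.3,-38.5)"
```

```text
t 6.45 pos [500.1 126.3  13.8] rpy [-1.7999e+02 -1.0000e-02 -3.8590e+01] w 55.0 F [ 0.6  0.9 -3.2]
shift cm [-0.25 -0.4   0.35] turn -0.09
```

{"fn": "move_arm", "kwargs": {
  "deltas": [
    [[0,0,0.3],0,1],
    [[-0.1,-0.15,0],0,1],
    [[-0.1,-0.15,0],0,1],
    [[0,0,0],0,1]
  ]
}}

```text
time: 6.95
tool_pos: [500.3, 130.2, 10.7]
orientation: [-180.0, -0.0, -38.6]
ft_force: [-0.9, -0.6, -3.3]
width: 55.1
```

{"fn": "move_arm", "kwargs": {
  "deltas": [
    [[-0.05,-0.1,0],0,1],
    [[0,0,0],0,1]
  ]
}}

```text
time: 7.2
tool_pos: [500.4, 131.2, 10.5]
orientation: [180.0, 0.0, -38.6]
ft_force: [0.8, -0.7, -3.5]
width: 54.6
```

{"fn": "move_arm", "kwargs": {
  "deltas": [
    [[-0.08,-0.14,0],0,1],
    [[0,0,0.05],0,1],
    [[0,0,0],0,1]
  ]
}}

```text
time: 7.58
tool_pos: [500.6, 132.7, 9.9]
orientation: [180.0, 0.0, -38.6]
ft_force: [-0.3, 0.7, -3.2]
width: 55.1
```

{"fn": "move_arm", "kwargs": {
  "deltas": [
    [[0,0,0],0,0.8],
    [[0,0,0],0,0],
    [[0,0,0],0,0],
    [[0,0,0],0,0],
    [[0,0,0],0,0]
  ]
}}

```text
time: 8.2
tool_pos: [500.7, 132.7, 10.1]
orientation: [-180.0, -0.0, -38.6]
ft_force: [0.5, 0.4, 0.0]
width: 87.8
```

Released. Lift and move towards C.

{"fn": "move_arm", "kwargs": {
  "deltas": [
    [[0,0,-3],0,0],
    [[0,0,-4],0,0],
    [[0,0,-4],0,0],
    [[0,0,0],0,0]
  ]
}}

```text
time: 8.7
tool_pos: [502.0, 132.8, 122.6]
orientation: [-179.8, -0.2, -38.6]
ft_force: [-0.5, 0.5, -0.1]
width: 88.1
```

```bash
python3 -c "
from h import *
go(450.6,-285.2,110,-36.5)"
```

```text
t 8.7 pos [502.  132.8 122.6] rpy [-179.79   -0.24  -38.57] w 88.1 F [-0.5  0.5 -0.1]
shift cm [22.04 35.89  1.23] turn -2.07
```

{"fn": "move_arm", "kwargs": {
  "deltas": [
    [[2.4,4,0],0,0],
    [[2.8,4.6,0],0,0],
    [[2.8,4.6,0],0,0],
    [[2.8,4.6,0],0,0],
    [[2.8,4.6,0],0,0]
  ]
}}

```text
time: 9.32
tool_pos: [466.4, -128.7, 119.1]
orientation: [180.0, 0.1, -38.6]
ft_force: [0.7, 0.4, 0.5]
width: 88.2
```

{"fn": "move_arm", "kwargs": {
  "deltas": [
    [[2.8,4.6,0],0,0],
    [[2.8,4.6,0],0,0],
    [[2.8,4.2,1],-2.1,0],
    [[0,0,0],0,0],
    [[0,0,0],0,0]
  ]
}}

```text
time: 9.95
tool_pos: [449.1, -283.5, 109.2]
orientation: [-180.0, 0.1, -36.5]
ft_force: [-0.4, 0.6, -0.1]
width: 88.3
```

```bash
python3 -c "
from h import *
from bench import ctrl
go(450.6,-285.2,6,-36.5)
S={}
for n in('top','side'):
    s=S[n]=ctrl.snapshot(n); cv2.imwrite(f'pics/{n}2.png',s['color'][...,::-1])
pickle.dump(S,open('S2.pkl','wb'))
crop(S['side'],(190,310),60,6,'pics/s2.png')
crop(S['top'],(130,170),45,8,'pics/t2.png')
"
```

```text
t 9.95 pos [ 449.1 -283.5  109.2] rpy [-1.7997e+02  1.0000e-01 -3.6500e+01] w 88.3 F [-0.4  0.6 -0.1]
shift cm [ 0.24  0.05 10.32] turn 0.0
```

View pics/s2.png

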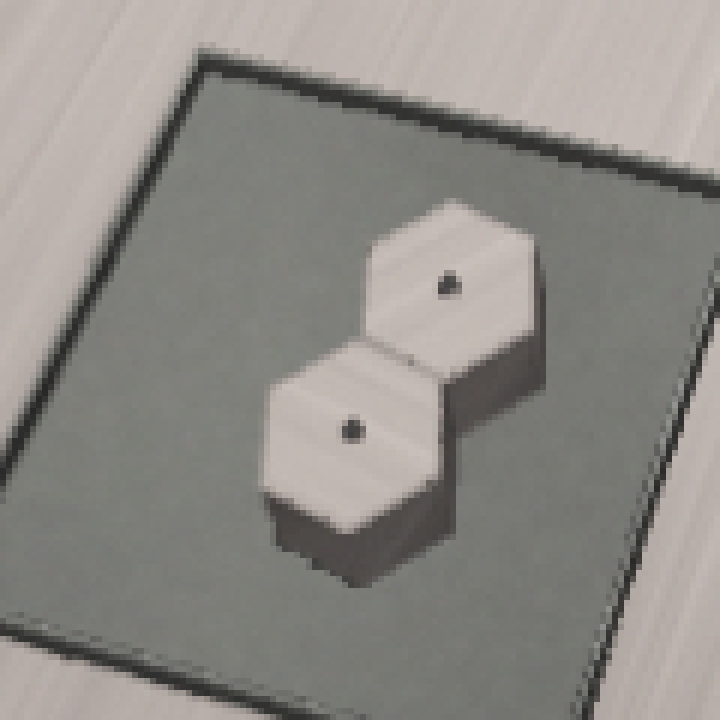

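View pics/top2.png

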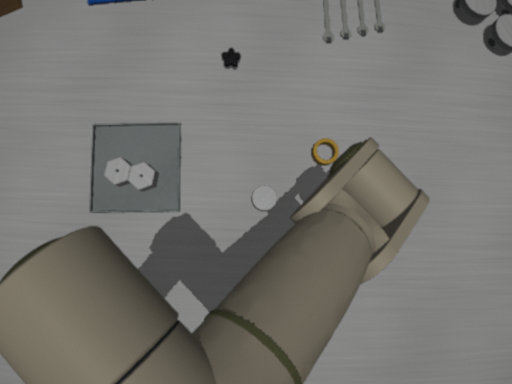

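The side crop shows A (hole at full-image 188.5,321.5) and the placed blank (hole at 204.7,297.5) flush along a whole flat. Next is C, and I'll measure both in the tray.

```bash
python3 - <<'E'
from h import *
S=pickle.load(open('S2.pkl','rb'))
r={}
for n,pt,ps in(("A",(117,170),(188,321)),("P1",(141,175),(204,297))):
  a=hole(S['top'],pt,48,4);b=hole(S['side'],ps,48,4); r[n]=(a[1]+b[1])/2; print(n,a,b)
d=r["P1"]-r["A"]; th=np.degrees(np.arctan2(d[1],d[0])); print("dist",np.hypot(*d),"dir",th)
# equilateral third point, on the +60 side of A
for D in(55,56,61):
  mid=(r["A"]+r["P1"])/2; n=np.array([-d[1],d[0]])/np.hypot(*d); print(D,(mid+n*np.sqrt(D*D-27.5**2)).round(1), n)
E
```

```text
A (array([116.77083333, 170.1712963 ]), array([509.92025832, 187.37586868])) (array([188.32523851, 321.34171726]), array([508.08628508, 186.58700816]))
P1 (array([140.76772616, 175.26894866]), array([500.17552902, 133.00206724])) (array([204.30686887, 297.09188225]), array([499.01639543, 132.47390995]))
dist 55.05314995866508 dir -99.83880553331753
55 [551.2 151.7] [ 0.98529239 -0.17087686]
56 [552.4 151.5] [ 0.98529239 -0.17087686]
61 [557.9 150.6] [ 0.98529239 -0.17087686]
```

{"fn": "move_arm", "kwargs": {
  "deltas": [
    [[0.24,0.05,4],0,0],
    [[0,0,3],0,0],
    [[0,0,2],0,0],
    [[0,0,1],0,0],
    [[0,0,0],0,0]
  ]
}}

```text
time: 10.68
tool_pos: [451.2, -285.6, 10.0]
orientation: [-180.0, 0.0, -36.4]
ft_force: [0.0, 1.1, 0.2]
width: 88.1
```

```bash
python3 -c "
from h import *
go(450.6,-285.2,6.5,-36.5)"
```

```text
t 10.68 pos [ 451.2 -285.6   10. ] rpy [-1.800e+02  2.000e-02 -3.644e+01] w 88.1 F [0.  1.1 0.2]
shift cm [-0.07 -0.    0.35] turn 0.06
```

{"fn": "move_arm", "kwargs": {
  "deltas": [
    [[0,0,0.35],0,0],
    [[0,0,0],0,1],
    [[0,0,0],0,1],
    [[0,0,0],0,1],
    [[0,0,0],0,1]
  ],
  "force": 30
}}

```text
time: 11.3
tool_pos: [451.1, -286.2, 6.7]
orientation: [180.0, -0.0, -36.5]
ft_force: [0.2, -0.2, 1.6]
width: 54.6
```

{"fn": "move_arm", "kwargs": {
  "deltas": [
    [[0,0,0],0,1],
    [[0,0,0],0,1],
    [[0,0,0],0,1]
  ]
}}

```text
time: 11.68
tool_pos: [451.1, -286.2, 6.6]
orientation: [180.0, -0.0, -36.5]
ft_force: [-1.2, 0.1, 2.9]
width: 54.7
```

{"fn": "move_arm", "kwargs": {
  "deltas": [
    [[0,0,-2],0,1],
    [[0,0,-3],0,1],
    [[0,0,-2.5],0,1],
    [[0,0,0],10.4,1],
    [[0,0,0],10.4,1]
  ]
}}

```text
time: 12.3
tool_pos: [450.8, -285.9, 81.2]
orientation: [180.0, 0.0, -57.6]
ft_force: [-0.0, 0.0, -1.8]
width: 54.8
```

{"fn": "move_arm", "kwargs": {
  "deltas": [
    [[0,0,0],10.4,1],
    [[0,0,0],10.4,1],
    [[0,0,0],10.4,1],
    [[0,0,0],10.4,1],
    [[0,0,0],0,1]
  ]
}}

```text
time: 12.92
tool_pos: [450.7, -285.9, 81.0]
orientation: [179.9, 0.0, -98.8]
ft_force: [0.3, -1.0, -2.1]
width: 54.3
```

```bash
python3 -c "
from h import *
go(557.5,150.6,82,-98.8)"
```

```text
t 12.93 pos [ 450.7 -285.9   81. ] rpy [ 1.7995e+02  4.0000e-02 -9.8790e+01] w 54.3 F [ 0.3 -1.  -2.1]
shift cm [-44.77  -3.88  -0.07] turn 0.01
```

{"fn": "move_arm", "kwargs": {
  "deltas": [
    [[-3,-0.25,0],0,1],
    [[-5.3,-0.46,0],0,1],
    [[-5.3,-0.46,0],0,1],
    [[-5.3,-0.46,0],0,1],
    [[-5.3,-0.46,0],0,1]
  ]
}}

```text
time: 13.55
tool_pos: [509.1, -48.6, 81.4]
orientation: [180.0, 0.0, -98.6]
ft_force: [0.5, -1.0, -3.3]
width: 55.0
```

{"fn": "move_arm", "kwargs": {
  "deltas": [
    [[-5.3,-0.46,0],0,1],
    [[-5.3,-0.46,0],0,1],
    [[-5.3,-0.46,0],0,1],
    [[-3,-0.25,0],0,1],
    [[-1.67,-0.16,0],0,1]
  ]
}}

```text
time: 14.18
tool_pos: [558.3, 151.5, 81.1]
orientation: [180.0, -0.0, -98.6]
ft_force: [0.1, 0.0, -3.5]
width: 55.0
```

{"fn": "move_arm", "kwargs": {
  "deltas": [
    [[0,0,0],0,1],
    [[0,0,0],0,1]
  ]
}}

```text
time: 14.42
tool_pos: [558.3, 149.0, 81.4]
orientation: [180.0, -0.0, -98.9]
ft_force: [-0.3, -0.7, -2.9]
width: 54.6
```

```bash
python3 -c "
from h import *
go(557.5,150.6,14,-98.8)"
```

```text
t 14.43 pos [558.3 149.   81.4] rpy [ 1.7997e+02 -2.0000e-02 -9.8890e+01] w 54.6 F [-0.3 -0.7 -2.9]
shift cm [-0.14  0.11  6.74] turn -0.09
```

{"fn": "move_arm", "kwargs": {
  "deltas": [
    [[-0.14,0.05,2.5],0,1],
    [[0,0,2.5],0,1],
    [[0,0,1.2],0,1],
    [[0,0,0.5],0,1],
    [[0,0,0],0,1]
  ]
}}

```text
time: 15.05
tool_pos: [558.5, 151.4, 14.9]
orientation: [-180.0, 0.0, -98.9]
ft_force: [0.4, 0.0, -2.1]
width: 54.8
```

{"fn": "move_arm", "kwargs": {
  "deltas": [
    [[0,0,0.35],0,1],
    [[0,0,0],0,1]
  ]
}}

```text
time: 15.3
tool_pos: [558.2, 151.6, 11.2]
orientation: [-180.0, 0.0, -98.9]
ft_force: [-0.4, -0.7, -2.5]
width: 54.5
```

```bash
python3 -c "
from h import *
go(551.2,151.7,10,-98.8)"
```

```text
t 15.3 pos [558.2 151.6  11.2] rpy [-179.99    0.    -98.88] w 54.5 F [-0.4 -0.7 -2.5]
shift cm [0.1  0.69 0.12] turn -0.08
```

{"fn": "move_arm", "kwargs": {
  "deltas": [
    [[0.05,0.2,0],0,1],
    [[0.05,0.2,0],0,1],
    [[0,0.15,0],0,1],
    [[0,0.08,0.05],0,1],
    [[0,0,0],0,1]
  ]
}}

```text
time: 15.92
tool_pos: [551.9, 151.6, 10.6]
orientation: [-180.0, 0.0, -98.9]
ft_force: [0.0, -0.9, -3.0]
width: 54.7
```

```bash
python3 -c "
from h import *
go(551.2,151.7,10,-98.8)"
```

```text
t 15.93 pos [551.9 151.6  10.6] rpy [-179.98    0.    -98.88] w 54.7 F [ 0.  -0.9 -3. ]
shift cm [-0.    0.08  0.06] turn -0.08
```

{"fn": "move_arm", "kwargs": {
  "deltas": [
    [[0,0.08,0.05],0,1],
    [[0,0,0],0,1],
    [[0,0,0],0,0],
    [[0,0,0],0,0],
    [[0,0,0],0,0]
  ]
}}

```text
time: 16.55
tool_pos: [550.9, 151.8, 10.1]
orientation: [180.0, -0.0, -98.9]
ft_force: [0.2, 1.0, 0.3]
width: 82.4
```

{"fn": "move_arm", "kwargs": {
  "deltas": [
    [[0,0,0],0,0],
    [[0,0,0],0,0],
    [[0,0,-3],0,0],
    [[0,0,-4],0,0],
    [[0,0,-4],0,0]
  ]
}}

```text
time: 17.18
tool_pos: [550.8, 151.7, 121.2]
orientation: [180.0, -0.0, -98.9]
ft_force: [1.3, 0.2, -0.6]
width: 88.4
```

{"fn": "move_arm", "kwargs": {
  "deltas": [
    [[5,0,-1],0,0],
    [[6,0,-1],0,0],
    [[6,0,0],0,0],
    [[5,0,0],0,0],
    [[3,0,0],0,0]
  ]
}}

```text
time: 17.8
tool_pos: [511.9, -97.4, 140.2]
orientation: [-180.0, -0.0, -99.0]
ft_force: [-1.0, 0.4, 0.1]
width: 88.2
```

```bash
python3 -c "
from h import *
from bench import ctrl
S={}
for n in('top','side'):
    s=S[n]=ctrl.snapshot(n); cv2.imwrite(f'pics/{n}3.png',s['color'][...,::-1])
pickle.dump(S,open('S3.pkl','wb'))
crop(S['side'],(190,310),60,6,'pics/s3.png')
crop(S['top'],(130,170),45,8,'pics/t3.png')
"
```

```text
(no output)
```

View pics/s3.png

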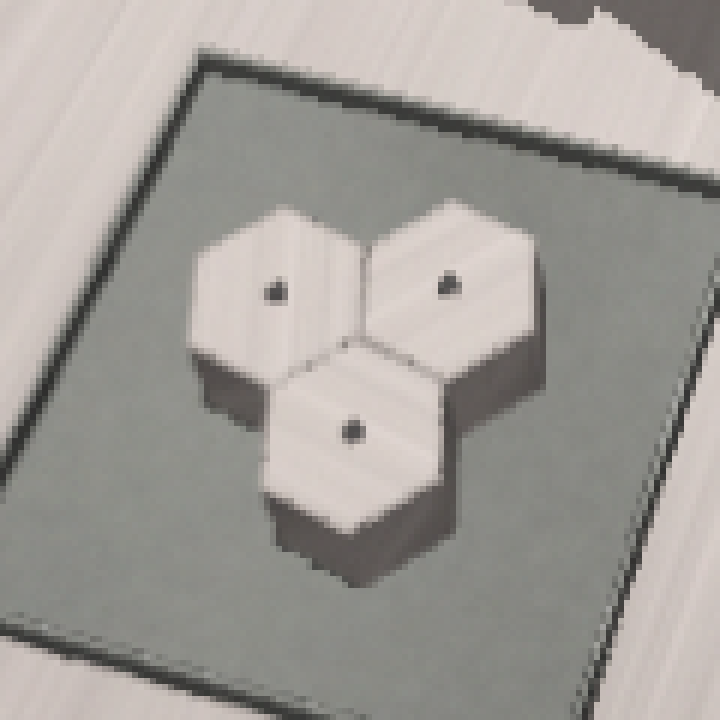

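View pics/t3.png

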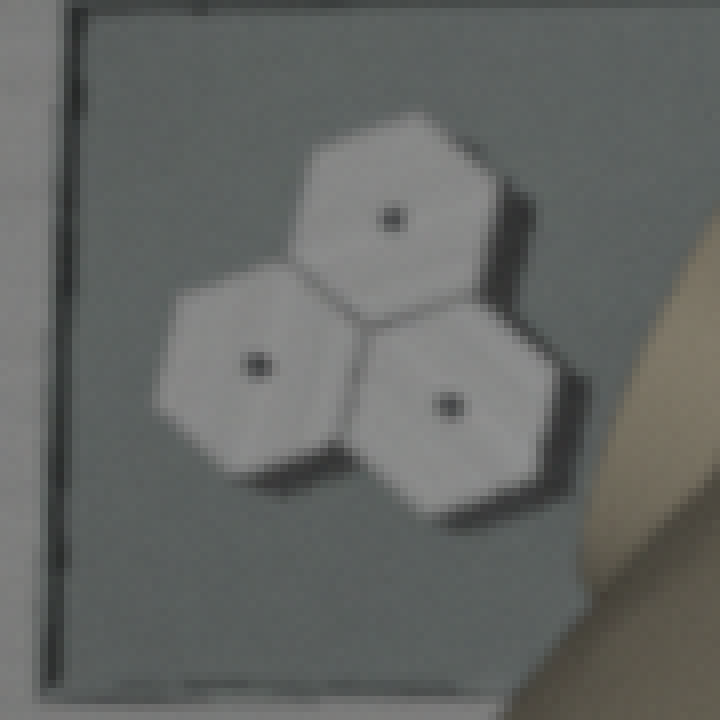

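Both crops show the three blanks in a tight honeycomb. The side-view holes are at about (176,298.5), (204.5,297.5) and (188.5,321.5). I'll do one numeric check, let the arm settle, then hand in.

{"fn": "move_arm", "kwargs": {
  "deltas": [
    [[0,0,0],0,0],
    [[0,0,0],0,0]
  ]
}}

```text
time: 18.15
tool_pos: [512.6, -94.1, 140.0]
orientation: [180.0, 0.0, -98.8]
ft_force: [0.8, -0.0, 0.2]
width: 88.0
```

```bash
python3 - <<'E'
from h import *
from bench import ctrl
S=pickle.load(open('S3.pkl','rb')); r={}
for n,pt,ps in(("A",(117,170),(188,321)),("P1",(141,175),(204,297)),("P2",(134,152),(176,298))):
  a=hole(S['top'],pt,48,4);b=hole(S['side'],ps,48,4); r[n]=(a[1]+b[1])/2; print(n,r[n].round(1),(r[n]-[524.7,157.2]).round(1))
for x,y in(("A","P1"),("A","P2"),("P1","P2")):
  d=r[y]-r[x]; print(x,y,np.hypot(*d).round(1),np.degrees(np.arctan2(d[1],d[0])).round(1))
hm=hmap(S['top']); print([hm[v,u].round(1) for u,v in((114,173),(145,178),(134,158),(150,140))])
o=ctrl.get_obs(); print(o["time"],o["dq"].round(1))
ctrl.hand_in()
E
```

```text
A [508.8 187.1] [-15.9  29.9]
P1 [499.5 132.7] [-25.2 -24.5]
P2 [551.1 152.1] [26.4 -5.1]
A P1 55.2 -99.7
A P2 54.9 -39.6
P1 P2 55.1 20.6
[np.float64(47.4), np.float64(51.0), np.float64(45.9), np.float64(4.9)]
18.15 [-0.1  0.1  0.  -0.1 -0.2 -0.2]
the job is handed in; nothing more can be done
```

I picked up the two matching loose blanks and stood them in the tray against the one already there. I slid each one in until its flats met its neighbours', then handed the job in at about 18 s of the 58 s allowed.

- **Spacing:** the centres measure 55.2, 54.9 and 55.1 mm apart, so the gaps are about zero. The three directions between centres are 60° apart to within about 0.2°.
- **Position and contact:** all three stand upright, inside the tray limits. Both camera views show whole flats in contact.
- **At hand-in:** the gripper was open and clear, about 230 mm away, and the arm was at rest.

Two readings disagreed, and neither affected the packing:

- **Tray blank angle:** I measured its nearest corner at about 18–19° from the tray's +x direction, not the stated 15°. I used the measured angle.
- **Blank heights:** single-pixel depth readings of the blank tops scattered between 46 and 51 mm, against the expected 48 mm. I took this as camera noise.

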